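Put away the column and tools after a column change

TASK

The column on the LC has been changed and the parts lie scattered over the bench: put each of the four away in its own foam insert. The long column, the small guard column, the long spanner and the short spanner each go flat and fully down into the cut-out made to its length, either way round. Lay them in gently, do not drop them, and leave the glass beaker standing where it is.

Things in the scene. Friction and masses are not known exactly. Their poses are not given: they have to be found in the camera images.
- column: LC column, a steel tube 11 mm in diameter with an 18 mm wide, 16 mm high end nut at either end; 250 mm over the nuts, 278 mm with the thin plugs in its ends; 0.13 to 0.21 kg. Lies along its y axis; origin at mid-length, under it at the nuts' lowest line (tube axis 8 mm higher)
- guard_column: guard column, a small steel tube 12 mm in diameter with a hexagon nut 16 mm across flats (18 mm across corners) at either end, 84 mm long in all, the bare tube between the nuts 44 mm; about 0.06 kg. Lies along its y axis on a flat; origin in its centre, 8 mm above what it lies on
- long_spanner: the longer of two flat steel open-ended spanners: 152 mm long (y axis), 25 mm wide at the jaws, shank 8 mm wide, 4 mm thick; about 0.05 kg. Origin at mid-length on its underside
- short_spanner: the shorter of two flat steel open-ended spanners: 115 mm long (y axis), 20 mm wide at the jaws, shank 8 mm wide, 4 mm thick; about 0.04 kg. Origin at mid-length on its underside
- column_tray: fixed foam insert for the LC column: grey plastic shell 312 mm long (y) by 74 wide (x), 17 high, filled with black foam. Cut-out along y, grey floor, 294 mm long, 34 wide over the last 40 mm at both ends, 26 between; its floor is 6 mm, the foam top 16 mm above the bench. Across its middle a finger channel, 44 mm (y), floor at 3 mm. Origin: middle of the insert at bench height
- guard_tray: fixed foam insert for the guard column: grey plastic shell 118 mm long (y) by 74 wide (x), 17 high, filled with black foam. Cut-out along y, grey floor, 100 mm long, 34 wide over the last 28 mm at both ends, 28 between; its floor is 6 mm, the foam top 16 mm above the bench. Across its middle a finger channel, 44 mm (y), floor at 3 mm. Origin: middle of the insert at bench height
- long_spanner_tray: fixed foam insert for the long spanner: grey plastic shell 186 mm long (y) by 74 wide (x), 17 high, filled with black foam. Cut-out along y, grey floor, 168 mm long, 42 wide over the last 38 mm at both ends, 26 between; its floor is 6 mm, the foam top 16 mm above the bench. Across its middle a finger channel, 44 mm (y), floor at 3 mm. Origin: middle of the insert at bench height
- short_spanner_tray: fixed foam insert for the short spanner: grey plastic shell 149 mm long (y) by 74 wide (x), 17 high, filled with black foam. Cut-out along y, grey floor, 131 mm long, 36 wide over the last 32 mm at both ends, 24 between; its floor is 6 mm, the foam top 16 mm above the bench. Across its middle a finger channel, 44 mm (y), floor at 3 mm. Origin: middle of the insert at bench height
- beaker: small glass beaker, 52 mm in diameter and 65 mm high, standing loose on the bench; origin in the centre of its underside. Not to be disturbed. Behind it stands a tall instrument, its front from x, y = 0.59, 0.05 to 0.64, 0.41, its sides running back from there, 0.28 m high; a PC tower stands beyond x = 0.73 at y = -0.30 to -0.51

How it is judged:
By the outcome, as a careful person would: the job done as asked, in the order asked, and still so for the second after the job is handed in, with the robot touching nothing.
It also fails if it takes over 106 s, if anything falls off the work surface, if the arm or the gripper's body presses on something with over 40 N, if the wrist force passes 120 N, or if a joint passes its speed limit or range.

ROBOT

A 6-joint arm with a two-finger parallel gripper is mounted at the origin on a cart in front of the work surface, level with it; the furniture and walls round the work are solid. World frame = base frame: x ahead of the robot, y to its left, z up, the work surface at z = 0. Lengths are in m, angles in rad, forces in N, time in s.
With the tool pointing down it reaches from about 0.3 to 0.85 m from the base axis. Payload 4.2 kg.
Tool frame: the origin (TCP) lies at the very end of the fingers, on their centre line; the grasp point (between the pads) lies 19 mm behind it; z points along the fingers, y is the line along which they close (so a half turn about z gives the same grasp; the last joint's range is limited). The gripper opens to 91 mm and grips with 3 to 60 N. Pads are 32 mm wide; open, the fingers measure 118 mm over their backs; the gripper's body (76 mm by 178 mm) begins 60 mm behind the grasp point.
Start: joints at [1.24, 0.32, 1.565, -0, 1.257, -0.02], TCP at [0.176, 0.547, 0.214] pointing down, gripper open.
Joint ranges: [-3.11, 3.11], [-0.84, 2.01], [0.21, 2.61], [-1.34, 4.49], [0.05, 2.63], [-2.56, 2.56]. Speed limits (rad/s): [2.57, 2.57, 3.14, 3.14, 3.14, 3.14].

INTERFACE

Orientations are given as a rotation vector (axis times angle).
In Python, from station import telemetry, read_camera, finish_job gives the robot as it stands.
- The arm moves only by the shell command python3 -m pendant 'ROWS' [OPENING] [FORCE]. ROWS is JSON, a list of rows, each a list of 4 numbers: the shift along the tool's x, y, z in units of 40 mm (1.0 is 40 mm), then the turn about the tool's z in degrees. A call has 1 to 8 rows; each row is the pose to reach, as a shift and turn from the pose commanded when the call began, along the tool's axes at that moment; what a row does not reach only later rows make up. A row lasts 1/12 s, in which the tool goes at most 41.7 mm and 7.16 degrees, less where a joint would pass 70% of its speed; a pose out of reach is approached as far as the arm can. A call with a gripper value outside its range is refused whole. OPENING is the finger opening in mm, from 0 to 91.2, set as the call begins (- or left out, the last holds). The fingers move at their own pace and stop on an object; FORCE is the grip in N (left out, the last holds). Time passes only in rows, so rows that repeat a pose let the fingers close. It gives the time, the measured TCP pose, the force, the opening and the grip force at its end, in the units of the state.
- telemetry.observe(): the state, without advancing time (a new reading comes with each control period).
- read_camera(name): name is "scene" or "top" or "wrist"; returns a dict with "image" (384x512x3 uint8, red, green, blue), "camera_matrix" (3x3 intrinsics, pixels), "D" ([k1, k2, p1, p2, k3] as OpenCV has them; the pictures are not rectified), "position" and "attitude" of the camera in the world. Camera axes: x right, y down, z forward; pixel columns grow to the right and rows downward; lengths in m; the calibration is good to about 2 mm. A picture is of the moment at which its call begins. There is no depth.
- finish_job(): hands the job in; it is judged then, once.
The state is a dict: "clock": time; "joint_pos": joint angles; "joint_velocities": joint speeds; "joint_efforts": joint torques, N m; "eef_pos": TCP position; "orientation": TCP orientation; "force": force on the tool from outside, world axes, zero at the start; "torque": the same for the moment, N m; "grip_width": opening from 0.0 (shut) to 1.0 (fully open); "grip_force": force on a finger pad.
Only numpy, scipy, OpenCV 4.12 (cv2) and the standard library are available. Lean on these libraries where they do the work, as an engineer would, in place of code of your own. Each camera call takes 0.05 s, during which the arm holds its last target. There are 200 camera calls.

## Working session

There is one attempt and no reset: what is moved stays moved. The work goes in short steps, Python scripts to look and compute and a shell command to move; the robot and the scene stay as the last step left them, time stands still between calls to the robot, and variables do not carry over. Pictures are saved under pics/ and viewed, at most 14 in all, crops included, and the job is handed in when it is done.

```bash
mkdir -p pics; ls
python3 - <<'E'
from station import telemetry, read_camera
import cv2,numpy as np
print(telemetry.observe())
for n in ("scene","top"):
    c=read_camera(n); cv2.imwrite(f"pics/{n}0.png",c["image"][:,:,::-1]); print(n,{k:np.round(v,4).tolist() for k,v in c.items() if k!="image"})
E
```

```text
pics
{'clock': 0.0, 'joint_pos': array([ 1.24002706e+00,  3.20247908e-01,  1.56568236e+00, -1.46313080e-05,
        1.25738803e+00, -1.99787783e-02]), 'joint_velocities': array([-1.45273753e-03,  9.26147541e-04, -3.21706434e-05,  1.22401023e-03,
        6.59636688e-04, -5.37657183e-04]), 'joint_efforts': array([-1.43263063e-03, -4.12447464e+01, -2.31971169e+01,  7.27051869e-02,
        4.56538657e-02, -1.50828432e-04]), 'eef_pos': array([0.17566787, 0.54697281, 0.21314426]), 'orientation': array([-4.86174482e-01, -3.10345389e+00,  2.67262060e-03]), 'force': array([ 0.51705897,  0.32730481, -0.80185964]), 'torque': array([-0.00634492,  0.00984013, -0.0249658 ]), 'grip_force': 0.0, 'grip_width': 0.9989723642868662}
scene {'camera_matrix': [[395.422, 0.0, 254.2704], [0.0, 395.422, 188.9029], [0.0, 0.0, 1.0]], 'D': [0.0283, 0.0, 0.0, 0.0, 0.0], 'position': [0.1322, -0.7627, 0.6937], 'attitude': [-2.2051, 0.5943, -0.2785]}
top {'camera_matrix': [[414.0698, 0.0, 258.4028], [0.0, 414.0698, 188.597], [0.0, 0.0, 1.0]], 'D': [0.0461, 0.0, 0.0, 0.0, 0.0], 'position': [0.2782, -0.0605, 1.1833], 'attitude': [-2.0534, 2.1528, -0.2532]}
```

View pics/top0.png

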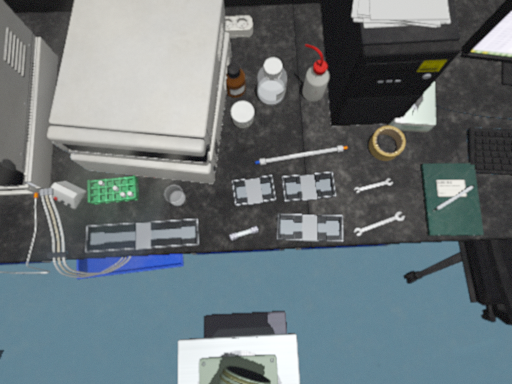

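View pics/scene0.png

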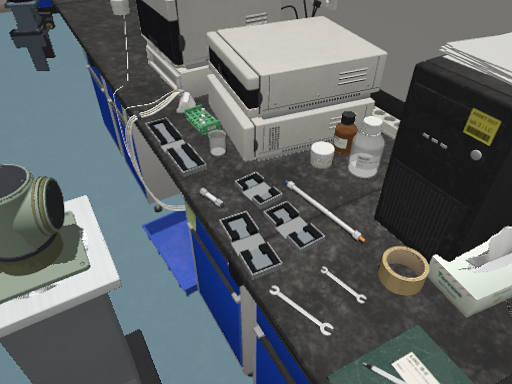

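```bash
cat > h.py <<'E'
import cv2,numpy as np
from scipy.spatial.transform import Rotation as R
from station import telemetry, read_camera
def ray2plane(c,uv,z):
    p=cv2.undistortPoints(np.array(uv,float).reshape(-1,1,2),c["camera_matrix"],c["D"]).reshape(-1,2)
    d=R.from_rotvec(c["attitude"]).apply(np.c_[p,np.ones(len(p))]); o=np.array(c["position"])
    return o+d*((z-o[2])/d[:,2])[:,None]
def project(c,P):
    Rm=R.from_rotvec(c["attitude"]).inv()
    P=Rm.apply(np.atleast_2d(P)-c["position"])
    return cv2.projectPoints(P,np.zeros(3),np.zeros(3),c["camera_matrix"],c["D"])[0].reshape(-1,2)
def tool():
    s=telemetry.observe(); return np.array(s["eef_pos"]),R.from_rotvec(s["orientation"]),s
def to(x,y,z,yawline=None):
    """rows units (shift in tool axes/40mm) to TCP goal; yawline: object axis angle in world (deg), fingers close across it"""
    p,r,s=tool(); d=r.inv().apply(np.array([x,y,z])-p)/0.04
    t=None
    if yawline is not None:
        ty=r.apply([0,1,0]); a=np.degrees(np.arctan2(ty[1],ty[0])); g=yawline+90
        e=(g-a+90)%180-90; t=-e   # tool z down: positive tool turn = negative world
    print("shift",d.round(3),"turn",None if t is None else round(t,2),"q6",round(s["joint_pos"][5],2),"clock",round(s["clock"],2))
E
python3 - <<'E'
from h import *
c=read_camera("top"); p,r,s=tool()
print(r.as_matrix().round(3), project(c,[p,[0,0,0]]))
pts=dict(ctray=((142,235),.016),gtray=((254,190),.016),stray=((308.5,186),.016),ltray=((310,227.5),.016),gcol=((243,233.5),.008),colL=((257,162),.008),colR=((347,148.5),.008),sL=((356,190),.004),sR=((393,182),.004),lL=((357,231),.004),lR=((403,215),.004),beaker=((175,196),.03))
for k,(u,z) in pts.items(): print(k,ray2plane(c,[u],z).round(4)[0])
im=c["image"]; cv2.imwrite("pics/top1.png",cv2.resize(im[130:255,70:420],None,fx=2.28,fy=2.28,interpolation=cv2.INTER_CUBIC)[:,:,::-1])
c=read_camera("wrist"); cv2.imwrite("pics/w0.png",c["image"][:,:,::-1])
cp=np.array(c["position"])-p; print("cam in tool",r.inv().apply(cp), (r.inv()*R.from_rotvec(c["attitude"])).as_matrix().round(3),c["camera_matrix"])
E
```

```text
[[-0.952  0.306 -0.   ]
 [ 0.306  0.952 -0.001]
 [ 0.    -0.001 -1.   ]] [[-24.16963451 351.2237152 ]
 [238.3964324  397.86149888]]
ctray [0.433  0.2545 0.016 ]
gtray [ 0.5478 -0.0654  0.016 ]
stray [ 0.5523 -0.2237  0.016 ]
ltray [ 0.4315 -0.2188  0.016 ]
gcol [ 0.4244 -0.0284  0.008 ]
colL [ 0.6342 -0.0781  0.008 ]
colR [ 0.6634 -0.3478  0.008 ]
sL [ 0.5367 -0.3628  0.004 ]
sR [ 0.5556 -0.4728  0.004 ]
lL [ 0.417  -0.3533  0.004 ]
lR [ 0.457  -0.4893  0.004 ]
beaker [0.5376 0.1597 0.03  ]
cam in tool [ 0.07457455 -0.00036463 -0.17049739] [[ 0.    -0.964 -0.265]
 [ 1.    -0.     0.   ]
 [-0.    -0.265  0.964]] [[309.93209782   0.         253.54804678]
 [  0.         309.93209782 191.93115146]
 [  0.           0.           1.        ]]
```

View pics/top1.png

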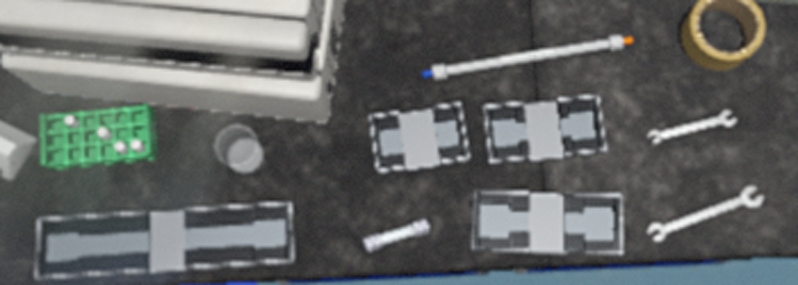

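```bash
python3 -m pendant '[[-0.4,-0.5,0,4],[-1,-1.2,0,11],[-1.65,-1.95,0,18],[-2.3,-2.7,0,25],[-2.95,-3.45,0,32],[-3.6,-4.2,0,39],[-4.25,-4.95,0,46],[-4.9,-5.7,0,53]]' 50; python3 -c "
from h import *
to(.649,-.213,.15,-83.8)
to(.47,-.1,.2,-83.8)"
```

```text
clock: 0.87
eef_pos: [0.2929, 0.2686, 0.2139]
orientation: [1.827, 2.556, 0.0]
force: [0.9, 0.2, -0.1]
grip_width: 0.553
grip_force: 0.0
shift [-14.275   4.525   1.6  ] turn 12.69 q6 0.38 clock 0.87
shift [-10.153   1.206   0.349] turn 12.69 q6 0.38 clock 0.87
```

```bash
python3 -m pendant '[[-1,0.1,0,2],[-2,0.2,0,4],[-3,0.3,0.1,6],[-4,0.4,0.2,8],[-5,0.5,0.2,10],[-6,0.6,0.3,12],[-7,0.7,0.4,12.7],[-8,0.9,0.5,12.7]]' ; python3 -c "
from h import *
to(.649,-.213,.15,-83.8)"
```

```text
clock: 1.53
eef_pos: [0.4317, -0.0221, 0.1939]
orientation: [-2.093, -2.342, -0.0]
force: [0.8, 1.0, -0.2]
grip_width: 0.549
grip_force: 0.0
shift [-5.351  4.864  1.097] turn 0.22 q6 -0.19 clock 1.53
```

```bash
python3 -m pendant '[[-0.7,0.6,0.1,0],[-1.4,1.3,0.3,0],[-2.1,2,0.5,0],[-2.8,2.7,0.7,0],[-3.5,3.4,0.8,0],[-4.2,4,1,0],[-4.8,4.6,1.1,0],[-5.35,4.86,1.1,0]]' >/dev/null; python3 -m pendant '[[0,0,0,0],[0,0,0,0]]'
python3 - <<'E'
from h import *
c=read_camera("wrist"); cv2.imwrite("pics/w1.png",c["image"][:,:,::-1])
to(.649,-.213,.15,-83.8)
np.savez("w1.npz",**c)
E
```

```text
clock: 2.37
eef_pos: [0.6493, -0.2114, 0.1487]
orientation: [-2.093, -2.341, 0.001]
force: [-1.1, 0.9, -0.4]
grip_width: 0.549
grip_force: 0.0
shift [-0.065 -0.    -0.02 ] turn 0.26 q6 -0.44 clock 2.42
```

View pics/w1.png

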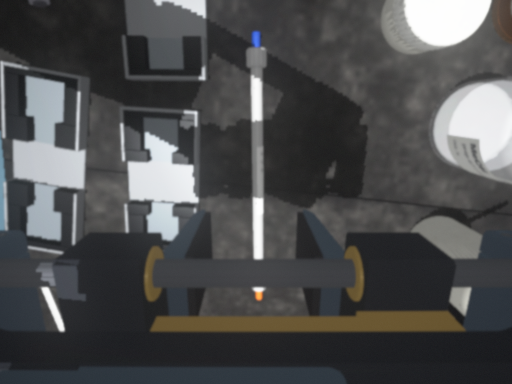

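```bash
cat >> h.py <<'E'
def blob(im,lo,hi,box=None):
    m=cv2.inRange(cv2.cvtColor(im,cv2.COLOR_RGB2HSV),np.array(lo),np.array(hi))
    if box: k=np.zeros_like(m); a,b,e,f=box; k[b:f,a:e]=m[b:f,a:e]; m=k
    return m
E
python3 - <<'E'
from h import *
c=dict(np.load("w1.npz")); im=c["image"]
for n,lo,hi,box in(("blue",(100,150,80),(130,255,255),(200,0,320,120)),("orange",(5,150,120),(20,255,255),(240,270,280,310))):
    m=blob(im,lo,hi,box); ys,xs=np.nonzero(m); print(n,len(xs),xs.mean(),ys.min(),ys.max(),xs.min(),xs.max()); 
    print(ray2plane(c,[[xs.mean(),ys.min()],[xs.mean(),ys.max()+1]],.008).round(4))
E
```

```text
blue 121 255.7603305785124 31 46 252 260
[[ 0.6355 -0.0705  0.008 ]
 [ 0.637  -0.0839  0.008 ]]
orange 51 258.54901960784315 293 299 255 262
[[ 0.6695 -0.3408  0.008 ]
 [ 0.6706 -0.3499  0.008 ]]
```

```bash
python3 -c "
from h import *
to(.6525,-.2105,.003,-82.84)"
```

```text
shift [-0.018  0.099  3.654] turn -0.7 q6 -0.44 clock 2.42
```

```bash
python3 -m pendant '[[0,0.1,0.6,-0.7],[0,0.1,1.4,-0.7],[0,0.1,2.2,-0.7],[0,0.1,2.9,-0.7],[0,0.1,3.3,-0.7],[0,0.1,3.5,-0.7],[0,0.1,3.6,-0.7],[0,0.1,3.6,-0.7]]' && python3 -m pendant '[[0,0,0,0],[0,0,0,0],[0,0,0,0],[0,0,0,0],[0,0,0,0],[0,0,0,0]]' 0 30
```

```text
clock: 3.08
eef_pos: [0.6531, -0.2094, 0.0062]
orientation: [-2.077, -2.357, -0.0]
force: [0.6, -0.6, 0.3]
grip_width: 0.55
grip_force: 0.0
clock: 3.58
eef_pos: [0.6534, -0.2102, 0.0063]
orientation: [2.077, 2.356, 0.0]
force: [-0.2, 0.4, 0.8]
grip_width: 0.143
grip_force: 0.0
```

```bash
python3 -m pendant '[[0,0,0.05,0],[0,0,0.1,0],[0,0,0.1,0],[0,0,0.1,0]]' 22 30 && python3 -m pendant '[[0,0,0,0],[0,0,0,0],[0,0,0,0],[0,0,0,0],[0,0,0,0],[0,0,0,0]]' 0 40 && python3 -m pendant '[[0,0,-0.2,0],[0,0,-0.5,0],[0,0,-1,0],[0,0,-1.6,0],[0,0,-2.2,0],[0,0,-2.7,0],[0,0,-3,0],[0,0,-3,0]]'; python3 -c "
from h import *
to(.45,.0,.13,-82.84)"
```

```text
clock: 3.92
eef_pos: [0.6531, -0.2101, 0.0016]
orientation: [-2.077, -2.356, 0.0]
force: [0.2, 0.8, -0.2]
grip_width: 0.241
grip_force: 0.0
clock: 4.42
eef_pos: [0.6532, -0.2101, 0.0019]
orientation: [-2.078, -2.356, -0.0]
force: [0.1, 0.8, -0.2]
grip_width: 0.111
grip_force: 40.0
clock: 5.08
eef_pos: [0.6551, -0.2107, 0.1263]
orientation: [2.073, 2.351, 0.005]
force: [-0.3, 0.1, -1.4]
grip_width: 0.106
grip_force: 40.0
shift [ 5.869 -4.428 -0.141] turn 0.03 q6 -0.45 clock 5.08
```

```bash
python3 -m pendant '[[0,-0.5,0,0],[0.1,-1.2,0,0],[0.3,-2.1,0,0],[0.7,-3,0,0],[1.4,-3.7,0,0],[2.2,-4.2,0,0],[3.1,-4.5,0,0],[4.1,-4.6,0,0]]' && python3 -m pendant '[[1,-0.1,-0.1,0],[2,-0.2,-0.2,0],[3,-0.3,-0.3,0],[4,-0.4,-0.4,0],[5,-0.5,-0.5,0],[5.8,-0.6,-0.5,0],[6.4,-0.7,-0.5,0],[6.6,-0.7,-0.5,0]]';python3 -c "
from h import *
to(.433,.2545,.15,-90)"
```

```text
clock: 5.75
eef_pos: [0.4465, -0.0699, 0.121]
orientation: [-2.079, -2.351, 0.003]
force: [0.6, 1.0, -2.3]
grip_width: 0.11
grip_force: 40.0
clock: 6.42
eef_pos: [0.3875, 0.1904, 0.1413]
orientation: [-2.073, -2.359, 0.001]
force: [0.6, -0.9, -1.8]
grip_width: 0.112
grip_force: 40.0
shift [ 1.443  1.333 -0.219] turn 7.39 q6 0.3 clock 6.42
```

```bash
python3 -m pendant '[[0.4,0.3,0,2],[0.9,0.8,-0.1,5],[1.3,1.2,-0.2,7.4],[1.44,1.33,-0.22,7.4],[1.44,1.33,-0.22,7.4],[1.44,1.33,-0.22,7.4]]'
python3 - <<'E'
from h import *
c=read_camera("wrist"); cv2.imwrite("pics/w2.png",c["image"][:,:,::-1])
to(.433,.2545,.15,-90)
np.savez("w2.npz",**c)
E
```

```text
clock: 6.92
eef_pos: [0.434, 0.2505, 0.1498]
orientation: [-2.224, -2.218, 0.005]
force: [-0.1, 0.3, -2.2]
grip_width: 0.111
grip_force: 40.0
shift [ 0.108 -0.017 -0.004] turn -0.2 q6 0.5 clock 6.97
```

View pics/w2.png

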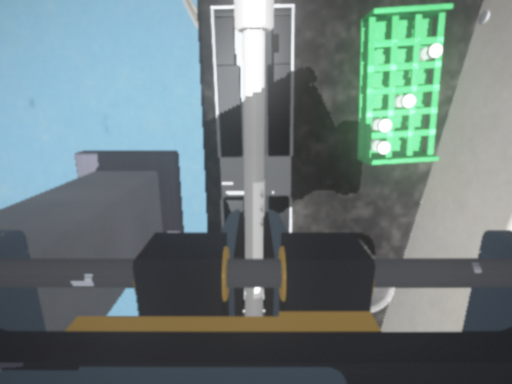

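Run:
```python
from h import *
c=dict(np.load("w2.npz"))
P=ray2plane(c,[[211,8],[296,5],[217,155],[292,155]],.017); print(P.round(4))
print("channel",ray2plane(c,[[218,155],[218,196],[292,155],[292,196]],.016).round(4))
p,r,s=tool(); print(project(c,[p+[0,0,.02]]))
# tube mid-line from image
g=cv2.cvtColor(c["image"],cv2.COLOR_RGB2GRAY)
t=read_camera("top"); np.savez("t2.npz",**t)
im=cv2.resize(t["image"][130:255,70:420],None,fx=2.28,fy=2.28,interpolation=cv2.INTER_CUBIC)
for row in (60,100,140): 
    x=g[row]; print(row,[(i,int(x[i])) for i in range(205,305,4)])
```

```text
[[0.3971 0.4083 0.017 ]
 [0.4713 0.4104 0.017 ]
 [0.398  0.2791 0.017 ]
 [0.4717 0.2789 0.017 ]]
channel [[0.3989 0.2789 0.016 ]
 [0.3975 0.2368 0.016 ]
 [0.4718 0.2787 0.016 ]
 [0.4731 0.2366 0.016 ]]
[[252.52417314 252.54051086]]
60 [(205, 93), (209, 96), (213, 220), (217, 147), (221, 148), (225, 151), (229, 153), (233, 146), (237, 245), (241, 253), (245, 251), (249, 255), (253, 255), (257, 255), (261, 251), (265, 168), (269, 137), (273, 115), (277, 143), (281, 138), (285, 132), (289, 129), (293, 224), (297, 107), (301, 98)]
100 [(205, 94), (209, 100), (213, 116), (217, 226), (221, 151), (225, 152), (229, 152), (233, 153), (237, 152), (241, 184), (245, 169), (249, 166), (253, 170), (257, 166), (261, 162), (265, 130), (269, 75), (273, 72), (277, 70), (281, 67), (285, 64), (289, 68), (293, 97), (297, 61), (301, 58)]
140 [(205, 66), (209, 67), (213, 69), (217, 102), (221, 66), (225, 60), (229, 58), (233, 59), (237, 57), (241, 71), (245, 151), (249, 158), (253, 163), (257, 159), (261, 154), (265, 117), (269, 56), (273, 50), (277, 51), (281, 49), (285, 48), (289, 71), (293, 80), (297, 53), (301, 53)]
```

Run:
```python
from h import *
c=dict(np.load("w2.npz")); g=cv2.cvtColor(c["image"],cv2.COLOR_RGB2GRAY)
zc=.1498+.006
L=[]
for row in range(40,150,10):
    x=g[row,232:280].astype(float); d=np.gradient(cv2.GaussianBlur(x[None],(5,1),0)[0]); L.append([232+(d.argmax()+d.argmin())/2,row])
P=ray2plane(c,L,zc); print(P.round(4)); f=np.polyfit(P[:,1],P[:,0],1); print(f, "x at tcp",np.polyval(f,.2505),"angle",np.degrees(np.arctan(f[0])))
print(ray2plane(c,[[252,28]],zc+.002))
to(.4345,.2555,.0085,-90.3)
```

```text
[[0.4325 0.3563 0.1558]
 [0.4325 0.3518 0.1558]
 [0.4327 0.3472 0.1558]
 [0.4339 0.3426 0.1558]
 [0.4339 0.3379 0.1558]
 [0.4329 0.3331 0.1558]
 [0.4288 0.3283 0.1558]
 [0.4346 0.3234 0.1558]
 [0.4349 0.3184 0.1558]
 [0.4348 0.3133 0.1558]
 [0.4348 0.3081 0.1558]]
[-0.04556102  0.44845912] x at tcp 0.4370460844037703 angle -2.6086498999876837
[[0.4337591  0.36111794 0.1578    ]]
shift [0.139 0.029 3.538] turn 0.08 q6 0.5 clock 7.02
```

```bash
python3 -m pendant '[[0.1,0,0.5,1],[0.14,0,1.2,2.2],[0.14,0,1.9,2.2],[0.14,0,2.5,2.2],[0.14,0,2.9,2.2],[0.14,0,3,2.2],[0.14,0,3,2.2],[0.14,0,3,2.2]]'
python3 - <<'E'
from h import *
c=read_camera("wrist"); cv2.imwrite("pics/w3.png",c["image"][:,:,::-1])
c2=read_camera("scene"); cv2.imwrite("pics/s3.png",cv2.resize(c2["image"][100:190,130:250],None,fx=5,fy=5)[:,:,::-1])
to(.4345,.2555,.0085,-90.3)
E
```

```text
clock: 7.68
eef_pos: [0.4352, 0.2572, 0.0315]
orientation: [2.268, 2.174, 0.001]
force: [0.2, -0.1, -2.0]
grip_width: 0.109
grip_force: 40.0
shift [-0.056 -0.032  0.59 ] turn -2.12 q6 0.55 clock 7.78
```

View pics/w3.png

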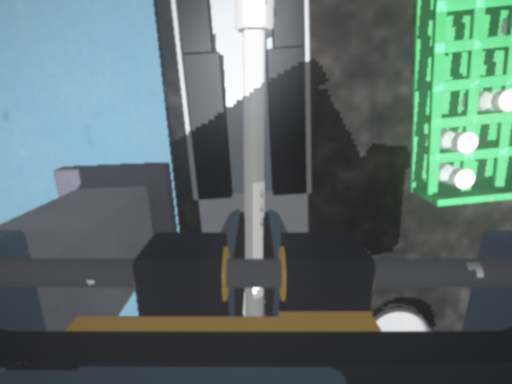

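View pics/s3.png

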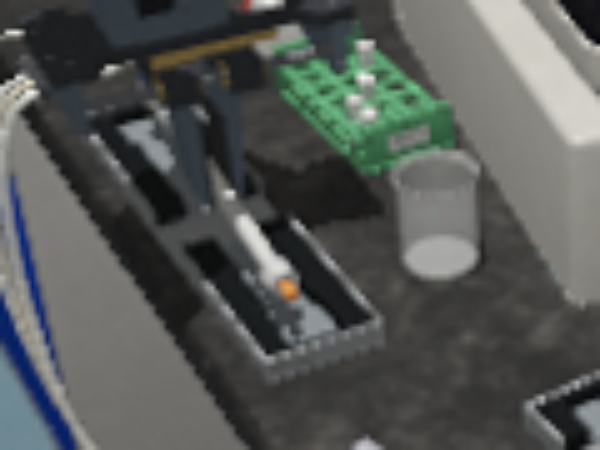

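```bash
python3 -m pendant '[[-0.05,-0.04,0,-1.2],[-0.05,-0.04,0,-2.3],[-0.05,-0.04,0.1,-2.3],[-0.05,-0.04,0.2,-2.3],[-0.05,-0.04,0.2,-2.3]]'
python3 - <<'E'
from h import *
c=read_camera("wrist"); cv2.imwrite("pics/w4.png",c["image"][:,:,::-1])
to(.4345,.2555,.0085,-90.3)
E
```

```text
clock: 8.2
eef_pos: [0.4327, 0.2552, 0.022]
orientation: [-2.223, -2.219, 0.002]
force: [-0.3, 0.4, -1.7]
grip_width: 0.108
grip_force: 40.0
shift [0.007 0.043 0.343] turn 0.19 q6 0.51 clock 8.25
```

View pics/w4.png

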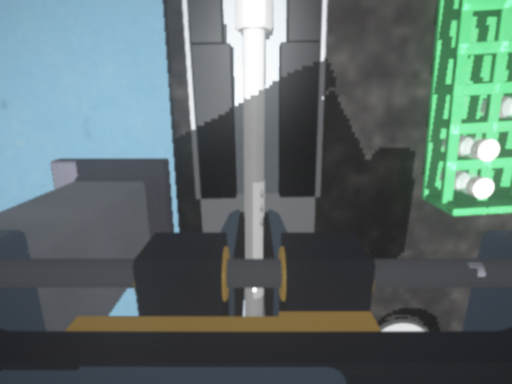

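```bash
python3 -m pendant '[[0,0.04,0.08,0],[0,0.04,0.16,0],[0,0.04,0.24,0],[0,0.04,0.3,0],[0,0.04,0.34,0],[0,0.04,0.34,0]]'; python3 -m pendant '[[0,0,0.015,0],[0,0,0.03,0],[0,0,0.03,0]]'
```

```text
clock: 8.75
eef_pos: [0.4346, 0.2553, 0.0087]
orientation: [-2.223, -2.219, 0.001]
force: [-0.4, -0.0, -1.3]
grip_width: 0.114
grip_force: 40.0
clock: 9.0
eef_pos: [0.4349, 0.2555, 0.008]
orientation: [-2.224, -2.219, -0.0]
force: [-0.6, 0.4, -2.3]
grip_width: 0.114
grip_force: 40.0
```

```bash
python3 -m pendant '[[0,0,0.01,0],[0,0,0.02,0],[0,0,0.02,0],[0,0,0.02,0]]'; python3 -m pendant '[[0,0,0.01,0],[0,0,0.02,0],[0,0,0.02,0],[0,0,0.02,0]]'
```

```text
clock: 9.33
eef_pos: [0.4349, 0.2555, 0.0078]
orientation: [2.223, 2.219, 0.001]
force: [-2.4, 0.2, 6.4]
grip_width: 0.115
grip_force: 40.0
clock: 9.67
eef_pos: [0.4349, 0.2555, 0.0078]
orientation: [2.223, 2.219, 0.001]
force: [-3.6, -1.8, 12.7]
grip_width: 0.113
grip_force: 40.0
```

```bash
python3 -m pendant '[[0,0,-0.03,0],[0,0,-0.03,0]]'; python3 -m pendant '[[0,0,0,0],[0,0,0,0],[0,0,0,0],[0,0,0,0]]' 34 20; python3 -m pendant '[[0,0,-0.2,0],[0,0,-0.6,0],[0,0,-1.2,0],[0,0,-2,0],[0,0,-2.7,0],[0,0,-3.3,0],[0,0,-3.5,0],[0,0,-3.5,0]]';python3 - <<'E'
from h import *
c=read_camera("wrist"); cv2.imwrite("pics/w5.png",c["image"][:,:,::-1])
to(.4244,-.0284,.15,-72)
E
```

```text
clock: 9.83
eef_pos: [0.4352, 0.2557, 0.0078]
orientation: [2.223, 2.219, 0.002]
force: [-0.8, -0.1, 5.1]
grip_width: 0.109
grip_force: 40.0
clock: 10.17
eef_pos: [0.4349, 0.2555, 0.0074]
orientation: [-2.223, -2.219, 0.0]
force: [-0.2, 0.8, 0.4]
grip_width: 0.36
grip_force: 0.0
clock: 10.83
eef_pos: [0.4361, 0.2562, 0.15]
orientation: [2.222, 2.218, 0.008]
force: [0.8, 0.2, -0.6]
grip_width: 0.372
grip_force: 0.0
shift [-7.099 -0.252 -0.054] turn -18.11 q6 0.51 clock 10.88
```

View pics/w5.png

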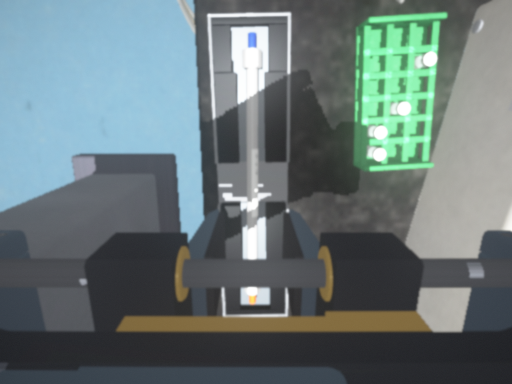

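```bash
python3 -m pendant '[[-0.5,0,0,-3],[-1.4,0,0,-7],[-2.4,-0.1,0,-12],[-3.4,-0.1,0,-16],[-4.4,-0.2,0,-18],[-5.4,-0.2,0,-18],[-6.4,-0.25,0,-18],[-7.1,-0.25,0,-18]]' 50; python3 -m pendant '[[0,0,0,0],[0,0,0,0]]' >/dev/null
python3 - <<'E'
from h import *
t=dict(np.load("t2.npz")); im=cv2.imread("pics/top0.png")[:,:,::-1]
g=cv2.cvtColor(im,cv2.COLOR_RGB2GRAY)
def rect(c,g,box,thr,z,n):
    a,b,e,f=box; m=(g[b:f,a:e]>thr).astype(np.uint8)
    if n[-1]!='y':
        k,l,s,_=cv2.connectedComponentsWithStats(m,connectivity=8); i=1+s[1:,4].argmax(); m=(l==i).astype(np.uint8)
    pts=np.argwhere(m)[:,::-1]+[a,b]
    P=ray2plane(c,pts,z)[:,:2].astype(np.float32)
    (cx,cy),(w,h),an=cv2.minAreaRect(P); L=an if w>h else an+90
    print(n,len(pts),"c",round(cx,4),round(cy,4),"size",round(max(w,h),4),round(min(w,h),4),"axis",round((L+90)%180-90 if abs((L+90)%180-90)>1 else L,1))
for n,box,z in (("gtray",(226,170,280,210),.017),("stray",(279,165,341,205),.017),("ltray",(271,208,348,247),.017)):
    for thr in (120,150): rect(t,g,box,thr,z,n)
for n,box,z in (("gcol",(225,222,264,246),.012),("ss",(350,174,400,198),.004),("ls",(350,205,410,240),.004)):
    for thr in (140,170): rect(t,g,box,thr,z,n)
c=read_camera("wrist"); np.savez("w6.npz",**c); cv2.imwrite("pics/w6.png",c["image"][:,:,::-1])
to(.4244,-.0284,.15,-72)
E
```

```text
clock: 11.55
eef_pos: [0.4221, -0.0311, 0.1456]
orientation: [-1.848, -2.536, 0.004]
force: [0.8, 0.5, -0.2]
grip_width: 0.548
grip_force: 0.0
gtray 727 c 0.5474 -0.0627 size 0.1189 0.0801 axis -84.3
gtray 601 c 0.5477 -0.0639 size 0.1157 0.0754 axis -84.4
stray 829 c 0.5519 -0.2238 size 0.1517 0.0803 axis -87.0
stray 670 c 0.5518 -0.2238 size 0.1463 0.0749 axis -87.0
ltray 1139 c 0.4337 -0.2193 size 0.187 0.0771 axis 85.9
ltray 939 c 0.4323 -0.2232 size 0.1734 0.0738 axis 85.9
gcol 141 c 0.4271 -0.0301 size 0.0804 0.0153 axis -74.3
gcol 112 c 0.4271 -0.0305 size 0.0796 0.0113 axis -75.1
ss 163 c 0.5468 -0.4138 size 0.1133 0.0215 axis -77.2
ss 119 c 0.5486 -0.4139 size 0.107 0.0165 axis -78.8
ls 246 c 0.4367 -0.418 size 0.1513 0.0259 axis -73.6
ls 203 c 0.4345 -0.4173 size 0.1483 0.0251 axis -71.5
shift [-0.006  0.026 -0.097] turn -0.2 q6 -0.41 clock 11.77
```

View pics/w6.png

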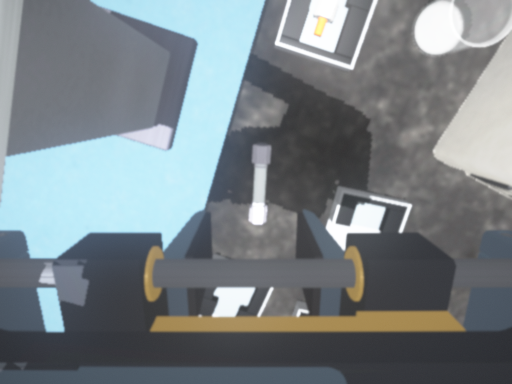

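Run:
```python
from h import *
c=dict(np.load("w6.npz"))
P=ray2plane(c,[[261.5,144],[257.5,224]],.010)[:,:2]; print(P.round(4),np.linalg.norm(P[0]-P[1])); m=P.mean(0); d=P[1]-P[0]; a=np.degrees(np.arctan2(d[1],d[0])); print(m,a)
to(*m,.004,a)
# guard tray near corner visible
print(ray2plane(c,[[340,187],[411,204]],.017).round(4))
```

```text
[[ 0.4183  0.0103]
 [ 0.4403 -0.0708]] 0.0840362030833836
[ 0.42929852 -0.03023031] -74.8074502356517
shift [-0.094  0.139  3.553] turn 2.6 q6 -0.41 clock 11.77
[[ 5.057e-01 -5.700e-03  1.700e-02]
 [ 5.810e-01 -3.000e-04  1.700e-02]]
```

```bash
python3 -m pendant '[[-0.1,0.14,0.5,1.5],[-0.1,0.14,1.3,2.6],[-0.1,0.14,2.1,2.6],[-0.1,0.14,2.8,2.6],[-0.1,0.14,3.2,2.6],[-0.1,0.14,3.4,2.6],[-0.1,0.14,3.5,2.6],[-0.1,0.14,3.5,2.6]]' 40 && python3 -m pendant '[[0,0,0,0],[0,0,0.03,0],[0,0,0.03,0],[0,0,0.03,0],[0,0,0.03,0],[0,0,0.03,0]]' 28
```

```text
clock: 12.43
eef_pos: [0.4307, -0.0298, 0.007]
orientation: [-1.904, -2.498, 0.001]
force: [0.2, -0.2, -0.4]
grip_width: 0.439
grip_force: 0.0
clock: 12.93
eef_pos: [0.4311, -0.0307, 0.0067]
orientation: [1.906, 2.497, 0.001]
force: [0.1, -0.3, -0.3]
grip_width: 0.305
grip_force: 0.0
```

```bash
python3 -m pendant '[[0,0,0.05,0],[0,0,0.1,0],[0,0,0.1,0]]' && python3 -m pendant '[[0,0,0,0],[0,0,0,0],[0,0,0,0],[0,0,0,0],[0,0,0,0]]' 0 25 && python3 -m pendant '[[0,0,-0.2,0],[0,0,-0.6,0],[0,0,-1.2,0],[0,0,-1.9,0],[0,0,-2.4,0],[0,0,-2.5,0]]'; python3 -c "
from h import *
to(.5476,-.0622,.1,-85)"
```

```text
clock: 13.18
eef_pos: [0.4305, -0.0306, 0.002]
orientation: [-1.906, -2.497, 0.001]
force: [0.8, -0.7, 0.5]
grip_width: 0.308
grip_force: 0.0
clock: 13.6
eef_pos: [0.4308, -0.0306, 0.0023]
orientation: [-1.906, -2.497, -0.0]
force: [0.2, -0.8, -1.4]
grip_width: 0.124
grip_force: 25.0
clock: 14.1
eef_pos: [0.4332, -0.0308, 0.106]
orientation: [1.902, 2.492, 0.006]
force: [1.0, -0.5, -1.6]
grip_width: 0.125
grip_force: 25.0
shift [-1.51   2.55   0.172] turn 10.29 q6 -0.36 clock 14.1
```

```bash
python3 -m pendant '[[-0.3,0.5,0,2],[-0.7,1.2,0,5],[-1.1,1.9,0.1,8],[-1.4,2.4,0.17,10.3],[-1.5,2.55,0.17,10.3],[-1.5,2.55,0.17,10.3],[-1.5,2.55,0.17,10.3]]'
python3 - <<'E'
from h import *
c=read_camera("wrist"); np.savez("w7.npz",**c); cv2.imwrite("pics/w7.png",c["image"][:,:,::-1])
to(.5476,-.0622,.0085,-85)
E
```

```text
clock: 14.68
eef_pos: [0.5435, -0.0613, 0.0947]
orientation: [-2.12, -2.315, 0.003]
force: [-1.4, -0.1, -1.5]
grip_width: 0.126
grip_force: 25.0
shift [-0.037  0.116  2.16 ] turn 0.03 q6 -0.22 clock 14.73
```

View pics/w7.png

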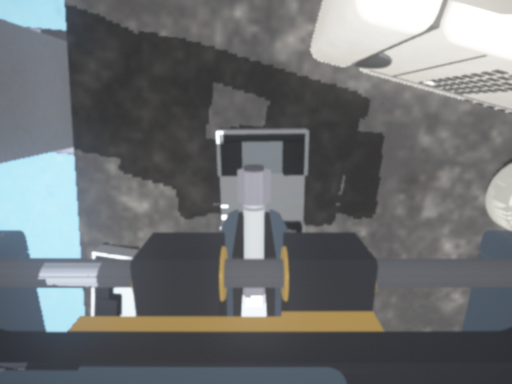

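Run:
```python
from h import *
c=dict(np.load("w7.npz"))
P=ray2plane(c,[[217,131],[308,130]],.017)[:,:2]; print(P.round(4)); d=P[1]-P[0]; d/=np.linalg.norm(d); m=P.mean(0)+.059*np.array([d[1],-d[0]]); print(m,np.degrees(np.arctan2(-d[0],d[1])))
to(*m,.0085,-85)
```

```text
[[ 0.5098 -0.008 ]
 [ 0.5812 -0.0009]]
[ 0.55129532 -0.06317348] -84.33999049150418
shift [-0.069  0.206  2.16 ] turn 0.03 q6 -0.22 clock 14.73
```

```bash
python3 -m pendant '[[-0.05,0.1,0.3,0.5],[-0.05,0.17,0.8,0.7],[-0.05,0.17,1.3,0.7],[-0.05,0.17,1.7,0.7],[-0.05,0.17,1.95,0.7],[-0.05,0.17,2.06,0.7],[-0.05,0.17,2.1,0.7],[-0.05,0.17,2.1,0.7]]'; python3 -m pendant '[[0,0,0.02,0],[0,0,0.04,0],[0,0,0.04,0],[0,0,0.04,0]]'
```

```text
clock: 15.4
eef_pos: [0.552, -0.0629, 0.0116]
orientation: [2.137, 2.303, 0.0]
force: [-0.2, -0.2, -0.8]
grip_width: 0.124
grip_force: 25.0
clock: 15.73
eef_pos: [0.5523, -0.063, 0.0104]
orientation: [2.136, 2.303, 0.001]
force: [0.0, 0.4, -0.4]
grip_width: 0.124
grip_force: 25.0
```

```bash
python3 -m pendant '[[0,-0.03,0.02,0],[0,-0.03,0.04,0],[0,-0.03,0.05,0],[0,-0.03,0.05,0]]'; python3 -m pendant '[[0,0,0.01,0],[0,0,0.02,0],[0,0,0.02,0],[0,0,0.02,0]]'
```

```text
clock: 16.07
eef_pos: [0.5507, -0.0631, 0.0083]
orientation: [-2.137, -2.303, 0.0]
force: [-1.7, -0.2, 3.9]
grip_width: 0.125
grip_force: 25.0
clock: 16.4
eef_pos: [0.5507, -0.0631, 0.0082]
orientation: [2.137, 2.303, 0.0]
force: [-3.7, 0.3, 8.6]
grip_width: 0.121
grip_force: 25.0
```

```bash
python3 -m pendant '[[0,0,-0.03,0],[0,0,-0.03,0]]'>/dev/null; python3 -m pendant '[[0,0,0,0],[0,0,0,0],[0,0,0,0],[0,0,0,0]]' 34 20; python3 -m pendant '[[0,0,-0.2,0],[0,0,-0.6,0],[0,0,-1.2,0],[0,0,-2,0],[0,0,-2.7,0],[0,0,-3.3,0],[0,0,-3.5,0],[0,0,-3.5,0]]';python3 - <<'E'
from h import *
c=read_camera("wrist"); np.savez("w8.npz",**c); cv2.imwrite("pics/w8.png",c["image"][:,:,::-1])
to(.4355,-.4175,.15,-72.5)
E
```

```text
clock: 16.9
eef_pos: [0.5509, -0.0631, 0.0082]
orientation: [-2.137, -2.303, -0.0]
force: [0.4, -0.7, -0.3]
grip_width: 0.361
grip_force: 0.0
clock: 17.57
eef_pos: [0.5523, -0.0633, 0.151]
orientation: [2.134, 2.3, 0.005]
force: [0.3, -0.4, 0.2]
grip_width: 0.371
grip_force: 0.0
shift [-8.618 -3.543 -0.03 ] turn -13.21 q6 -0.21 clock 17.62
```

```bash
python3 -m pendant '[[-0.5,-0.2,0,-3],[-1.3,-0.5,0,-7],[-2.2,-0.9,0,-11],[-3.1,-1.3,0,-13],[-4,-1.7,0,-13],[-4.9,-2,0,-13],[-5.8,-2.4,0,-13],[-6.7,-2.8,0,-13]]' 40 >/dev/null; python3 -c "
from h import *
to(.4355,-.4175,.15,-72.5)"
```

```text
shift [-1.697 -1.101 -0.105] turn -0.2 q6 -0.96 clock 18.28
```

```bash
python3 -m pendant '[[-0.8,-0.3,0,0],[-1.7,-0.6,0,0],[-2.4,-0.9,-0.1,0],[-2.9,-1.1,-0.1,0],[-3.2,-1.1,-0.1,0],[-3.2,-1.1,-0.1,0],[-3.2,-1.1,-0.1,0]]' 30
python3 - <<'E'
from h import *
c=read_camera("wrist"); np.savez("w9.npz",**c)
a=dict(np.load("w8.npz"))["image"]; im=np.hstack([a[100:330,150:380],c["image"]]) if 0 else np.hstack([cv2.copyMakeBorder(a[60:330,130:400],0,114,0,0,cv2.BORDER_CONSTANT),c["image"]])
cv2.imwrite("pics/w9.png",im[:,:,::-1])
to(.4355,-.4175,.15,-72.5)
E
```

```text
clock: 18.87
eef_pos: [0.4544, -0.4733, 0.1498]
orientation: [-1.861, -2.526, -0.002]
force: [0.6, 1.0, 0.5]
grip_width: 0.328
grip_force: 0.0
shift [ 1.458 -0.044  0.014] turn -0.21 q6 -1.12 clock 18.92
```

View pics/w9.png

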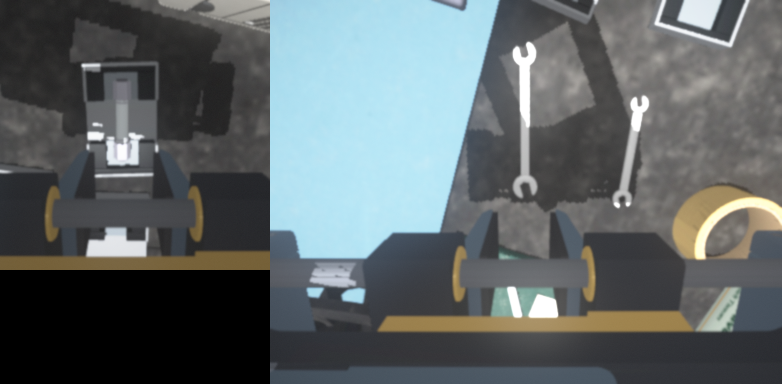

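Run:
```python
from h import *
c=dict(np.load("w9.npz"))
for n,q in (("long",[[254,42],[255,199]]),("longshank",[[254,70],[255,170]]),("short",[[371,96],[352.5,207]])):
    P=ray2plane(c,q,.004)[:,:2]; d=P[1]-P[0]; a=np.degrees(np.arctan2(d[1],d[0])); m=P.mean(0); print(n,P.round(4).tolist(),np.linalg.norm(d),m,a); to(*m,.002,a)
print("stray near edge",ray2plane(c,[[386,25],[463,46]],.017).round(4))
g=cv2.cvtColor(c["image"],cv2.COLOR_RGB2GRAY)
for r in (70,100,120,140,160): x=g[r,235:275]; print(r,x.tolist())
```

```text
long [[0.415, -0.3454], [0.4615, -0.4916]] 0.1534043543694908 [ 0.43827089 -0.41852131] -72.33547766861379
shift [1.398 0.02  3.714] turn -0.37 q6 -1.12 clock 18.92
longshank [[0.4223, -0.369], [0.4522, -0.4616]] 0.09737073176685876 [ 0.43725981 -0.41531341] -72.12216277660661
shift [1.482 0.02  3.714] turn -0.58 q6 -1.12 clock 18.92
short [[0.5386, -0.3577], [0.5641, -0.4691]] 0.11425728613357079 [ 0.5513629  -0.41341582] -77.12969762929514
shift [0.68  2.758 3.707] turn 4.42 q6 -1.12 clock 18.92
stray near edge [[ 0.5236 -0.2996  0.017 ]
 [ 0.5971 -0.2945  0.017 ]]
70 [102, 111, 118, 120, 121, 122, 124, 125, 127, 128, 127, 127, 128, 137, 200, 253, 255, 255, 255, 255, 255, 255, 255, 254, 218, 162, 153, 151, 149, 147, 144, 143, 143, 142, 142, 142, 142, 143, 145, 148]
100 [90, 90, 90, 91, 91, 92, 92, 93, 95, 94, 95, 98, 106, 123, 167, 248, 255, 255, 255, 255, 255, 255, 255, 255, 237, 158, 134, 133, 132, 131, 128, 127, 125, 125, 124, 123, 124, 123, 125, 126]
120 [85, 84, 85, 86, 87, 87, 88, 88, 89, 90, 90, 92, 92, 93, 106, 141, 179, 198, 205, 225, 252, 255, 255, 255, 237, 156, 127, 124, 121, 120, 119, 118, 118, 117, 119, 117, 118, 118, 118, 118]
140 [77, 78, 78, 77, 77, 77, 78, 78, 78, 79, 80, 80, 82, 83, 92, 128, 170, 189, 193, 194, 193, 192, 187, 168, 125, 90, 79, 78, 78, 78, 78, 76, 77, 75, 77, 76, 75, 75, 76, 76]
160 [73, 74, 76, 77, 78, 76, 75, 74, 72, 71, 74, 73, 74, 75, 83, 119, 163, 184, 189, 190, 189, 189, 184, 164, 120, 81, 70, 70, 70, 71, 70, 70, 69, 70, 71, 71, 72, 72, 73, 75]
```

```bash
python3 -m pendant '[[0.4,0,0.2,0],[1,0.02,0.8,-0.4],[1.4,0.02,1.6,-0.4],[1.4,0.02,2.3,-0.4],[1.4,0.02,2.9,-0.4],[1.4,0.02,3.3,-0.4],[1.4,0.02,3.45,-0.4],[1.4,0.02,3.45,-0.4]]'>/dev/null ; python3 -m pendant '[[0,0,0,0],[0,0,0.05,0],[0,0,0.1,0],[0,0,0.15,0],[0,0,0.15,0]]' 30; python3 -c "
from h import *
to(.4382,-.4185,.0015,-72.3)"
```

```text
clock: 20.0
eef_pos: [0.4394, -0.4204, 0.0085]
orientation: [1.853, 2.536, 0.0]
force: [-1.1, -0.2, 0.2]
grip_width: 0.326
grip_force: 0.0
shift [ 0.054 -0.014  0.176] turn -0.02 q6 -1.09 clock 20.0
```

```bash
python3 -m pendant '[[0.05,0,0.06,0],[0.05,0,0.12,0],[0.05,0,0.17,0],[0.05,0,0.17,0],[0.05,0,0.17,0]]'; python3 -m pendant '[[0,0,0,0],[0,0,0,0],[0,0,0,0],[0,0,0,0],[0,0,0,0],[0,0,0,0]]' 0 30
```

```text
clock: 20.42
eef_pos: [0.4387, -0.4183, 0.0013]
orientation: [-1.853, -2.536, -0.0]
force: [0.0, -0.3, -0.2]
grip_width: 0.326
grip_force: 0.0
clock: 20.92
eef_pos: [0.4388, -0.4185, 0.0016]
orientation: [1.853, 2.536, 0.0]
force: [0.2, 1.0, -0.1]
grip_width: 0.084
grip_force: 30.0
```

```bash
python3 -m pendant '[[0,0,-0.1,0],[0,0,-0.3,0],[0,0,-0.7,0],[0,0,-1.3,0],[0,0,-1.9,0],[0,0,-2.4,0],[0,0,-2.5,0]]'; python3 -c "
from h import *
to(.433,-.2205,.11,-94.1)"
```

```text
clock: 21.5
eef_pos: [0.4405, -0.4201, 0.106]
orientation: [1.849, 2.53, -0.002]
force: [-0.1, -1.5, -0.3]
grip_width: 0.084
grip_force: 30.0
shift [ 4.811  1.338 -0.128] turn 21.8 q6 -1.09 clock 21.5
```

```bash
python3 -m pendant '[[0.4,0.1,0,3],[1.1,0.3,0,8],[1.9,0.5,0,13],[2.8,0.8,-0.1,18],[3.6,1,-0.1,21.8],[4.3,1.2,-0.1,21.8],[4.7,1.3,-0.1,21.8],[4.8,1.34,-0.1,21.8]]'>/dev/null;  python3 -m pendant '[[0,0,0,0],[0,0,0,0]]'
python3 - <<'E'
from h import *
c=read_camera("wrist"); np.savez("w10.npz",**c); cv2.imwrite("pics/w10.png",c["image"][:,:,::-1])
to(.433,-.2205,.11,-94.1)
E
```

```text
clock: 22.33
eef_pos: [0.4318, -0.2198, 0.1055]
orientation: [2.299, 2.14, -0.0]
force: [1.2, 0.1, -0.2]
grip_width: 0.083
grip_force: 30.0
shift [-0.006  0.029 -0.113] turn -0.03 q6 -0.42 clock 22.38
```

View pics/w10.png

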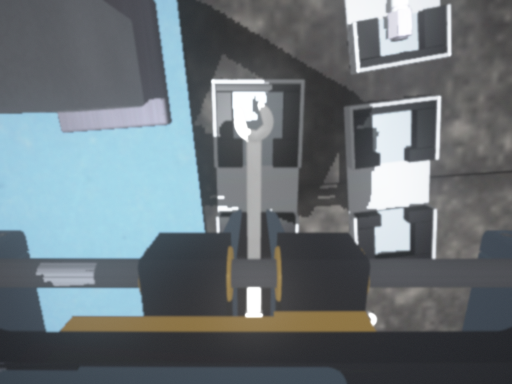

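Run:
```python
from h import *
c=dict(np.load("w10.npz"))
for n,q,h in (("L",[[212,81],[305,80]],.093),("S",[[344,106],[441,97]],.0745)):
    P=ray2plane(c,q,.017)[:,:2]; d=P[1]-P[0]; print(P.round(4).tolist(),np.linalg.norm(d)); d/=np.linalg.norm(d); m=P.mean(0)+h*np.array([d[1],-d[0]]); print(n,m,np.degrees(np.arctan2(-d[0],d[1])))
    to(*m,.0085,np.degrees(np.arctan2(-d[0],d[1])))
# spanner tip in hand
print(ray2plane(c,[[255,91]],.1055+.003))
```

```text
[[0.4061, -0.1236], [0.4794, -0.1281]] 0.0734257018537547
L [ 0.43704184 -0.2186706 ] -93.49153619079246
shift [0.048 0.125 2.424] turn -0.64 q6 -0.42 clock 22.38
[[0.5102, -0.1501], [0.588, -0.1485]] 0.07784199609658597
S [ 0.55063358 -0.22378549] -88.82055789494949
shift [0.125 2.967 2.426] turn -5.31 q6 -0.42 clock 22.38
[[ 0.43862021 -0.13775634  0.1085    ]]
```

```bash
python3 -m pendant '[[-0.03,0.05,0.3,0],[-0.03,0.09,0.8,0],[-0.03,0.09,1.3,0],[-0.03,0.09,1.8,0],[-0.03,0.09,2.1,0],[-0.03,0.09,2.25,0],[-0.03,0.09,2.3,0],[-0.03,0.09,2.3,0]]'; python3 -m pendant '[[0,0,0.03,0],[0,0,0.06,0],[0,0,0.06,0],[0,0,0.06,0]]'
```

```text
clock: 23.05
eef_pos: [0.4351, -0.2214, 0.0133]
orientation: [-2.301, -2.139, 0.0]
force: [0.3, -0.5, -0.5]
grip_width: 0.079
grip_force: 30.0
clock: 23.38
eef_pos: [0.4353, -0.2208, 0.0116]
orientation: [2.299, 2.14, 0.001]
force: [0.3, -0.7, 0.2]
grip_width: 0.083
grip_force: 30.0
```

```bash
python3 -m pendant '[[0,0,0.03,0],[0,0,0.06,0],[0,0,0.07,0],[0,0,0.07,0]]'; python3 -m pendant '[[0,0,0.01,0],[0,0,0.02,0],[0,0,0.02,0],[0,0,0.02,0]]'
```

```text
clock: 23.72
eef_pos: [0.4349, -0.2206, 0.0082]
orientation: [-2.299, -2.14, 0.0]
force: [0.1, -0.5, -0.1]
grip_width: 0.082
grip_force: 30.0
clock: 24.05
eef_pos: [0.435, -0.2206, 0.0076]
orientation: [2.3, 2.14, 0.0]
force: [-0.6, -0.1, 0.7]
grip_width: 0.084
grip_force: 30.0
```

```bash
python3 -m pendant '[[0,0,0.01,0],[0,0,0.015,0],[0,0,0.015,0],[0,0,0.015,0]]'; python3 -m pendant '[[0,0,0,0],[0,0,0,0],[0,0,0,0],[0,0,0,0]]' 30 20; python3 -m pendant '[[0,0,-0.2,0],[0,0,-0.6,0],[0,0,-1.2,0],[0,0,-2,0],[0,0,-2.7,0],[0,0,-3.3,0],[0,0,-3.5,0],[0,0,-3.5,0]]';python3 - <<'E'
from h import *
c=read_camera("wrist"); np.savez("w11.npz",**c)
to(.5514,-.4134,.12,-77.1)
E
```

```text
clock: 24.38
eef_pos: [0.435, -0.2207, 0.0075]
orientation: [2.299, 2.14, 0.0]
force: [-0.2, 0.3, 5.6]
grip_width: 0.078
grip_force: 30.0
clock: 24.72
eef_pos: [0.435, -0.2206, 0.0068]
orientation: [-2.3, -2.14, -0.0]
force: [0.3, 0.4, -0.5]
grip_width: 0.32
grip_force: 0.0
clock: 25.38
eef_pos: [0.4362, -0.2213, 0.1493]
orientation: [2.296, 2.137, 0.003]
force: [-0.0, -0.3, -0.3]
grip_width: 0.334
grip_force: 0.0
shift [-4.596  3.243  0.693] turn -17.01 q6 -0.42 clock 25.43
```

```bash
python3 -m pendant '[[-0.4,0.3,0,-3],[-1.1,0.8,0,-8],[-1.9,1.3,0.1,-13],[-2.7,1.9,0.3,-17],[-3.5,2.5,0.5,-17],[-4.2,3,0.6,-17],[-4.6,3.24,0.7,-17],[-4.6,3.24,0.7,-17]]'>/dev/null;  python3 -m pendant '[[0,0,0,0],[0,0,0,0]]'
python3 - <<'E'
from h import *
c=read_camera("wrist"); np.savez("w12.npz",**c)
g=cv2.cvtColor(c["image"],cv2.COLOR_RGB2GRAY)
print(project(c,[[.5386,-.3577,.004],[.5514,-.4134,.004]]))
for r in (170,185,200): x=g[r,200:310]; i=np.nonzero(x>170)[0]+200; print(r,i.min() if len(i) else 0,i.max() if len(i) else 0,np.median(x),x.max())
to(.5514,-.4134,.0015,-77.1)
a=dict(np.load("w11.npz"))["image"]
cv2.imwrite("pics/w12.png",np.hstack([cv2.copyMakeBorder(a[40:330,120:390],0,94,0,0,cv2.BORDER_CONSTANT),c["image"]])[:,:,::-1])
E
```

```text
clock: 26.27
eef_pos: [0.5499, -0.4121, 0.1171]
orientation: [-1.955, -2.454, -0.001]
force: [0.4, 0.4, 0.5]
grip_width: 0.326
grip_force: 0.0
[[254.95879645 129.01236144]
 [254.93538743 190.40218215]]
170 251 258 69.0 212
185 250 257 74.0 214
200 250 257 82.0 212
shift [-0.048  0.028  2.912] turn 0.02 q6 -0.89 clock 26.32
```

View pics/w12.png

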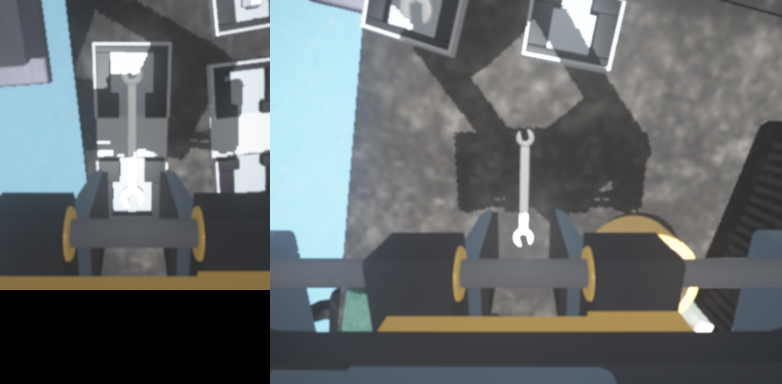

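```bash
python3 -m pendant '[[-0.03,0.02,0.4,0],[-0.03,0.02,1,0],[-0.03,0.02,1.6,0],[-0.03,0.02,2.1,0],[-0.03,0.02,2.4,0],[-0.03,0.02,2.6,0],[-0.03,0.02,2.7,0],[-0.03,0.02,2.7,0]]';  python3 -m pendant '[[0,0,0.03,0],[0,0,0.06,0],[0,0,0.06,0]]'; python3 -c "
from h import *
to(.5514,-.4134,.0015,-77.1)"
```

```text
clock: 26.98
eef_pos: [0.5521, -0.4141, 0.0109]
orientation: [-1.957, -2.457, -0.0]
force: [-0.6, 0.0, 0.3]
grip_width: 0.33
grip_force: 0.0
clock: 27.23
eef_pos: [0.5525, -0.4148, 0.0094]
orientation: [1.957, 2.456, 0.0]
force: [-1.0, 0.5, -0.0]
grip_width: 0.327
grip_force: 0.0
shift [ 0.04  -0.02   0.196] turn -0.01 q6 -0.89 clock 27.23
```

```bash
python3 -m pendant '[[0.03,-0.02,0.06,0],[0.03,-0.02,0.12,0],[0.03,-0.02,0.18,0],[0.03,-0.02,0.19,0],[0.03,-0.02,0.19,0]]'; python3 -m pendant '[[0,0,0,0],[0,0,0,0],[0,0,0,0],[0,0,0,0],[0,0,0,0],[0,0,0,0]]' 0 30;  python3 -m pendant '[[0,0,-0.1,0],[0,0,-0.3,0],[0,0,-0.7,0],[0,0,-1.3,0],[0,0,-1.9,0],[0,0,-2.4,0],[0,0,-2.5,0],[0,0,-2.5,0]]'; python3 -c "
from h import *
to(.551,-.2238,.11,-88)"
```

```text
clock: 27.65
eef_pos: [0.5509, -0.4133, 0.0006]
orientation: [-1.958, -2.456, -0.0]
force: [0.3, 0.1, -0.8]
grip_width: 0.333
grip_force: 0.0
clock: 28.15
eef_pos: [0.5511, -0.4135, 0.001]
orientation: [1.958, 2.457, 0.0]
force: [-0.0, -0.8, 1.3]
grip_width: 0.085
grip_force: 30.0
clock: 28.82
eef_pos: [0.552, -0.4142, 0.1033]
orientation: [1.955, 2.453, 0.0]
force: [-1.2, -0.1, -0.3]
grip_width: 0.083
grip_force: 30.0
shift [ 4.644  1.039 -0.181] turn 10.89 q6 -0.89 clock 28.82
```

```bash
python3 -m pendant '[[0.4,0.1,0,3],[1.1,0.25,0,6],[1.9,0.4,0,9],[2.7,0.6,-0.1,11.5],[3.5,0.8,-0.1,11.5],[4.2,0.95,-0.1,11.5],[4.6,1.04,-0.1,11.5],[4.65,1.06,-0.1,11.5]]'>/dev/null;  python3 -m pendant '[[0,0,0,0],[0,0,0,0]]'
python3 - <<'E'
from h import *
c=dict(np.load("w12.npz")); print("w12",ray2plane(c,[[253,55],[341,71]],.017).round(4))
c=read_camera("wrist"); np.savez("w13.npz",**c); cv2.imwrite("pics/w13.png",c["image"][:,:,::-1])
to(.5525,-.2235,.0085,-86.5)
g=cv2.cvtColor(c["image"],cv2.COLOR_RGB2GRAY)
print("pred corners",project(c,[[.5525+x*.99+y*.061*-1,-.2235+y+x*.061,.017] for x,y in((-.037,.0745),(.037,.0745))]))
for r in range(80,165,10):
    x=g[r].astype(int); d=np.abs(np.diff(x)); print(r,[(i,x[i]) for i in range(195,320) if x[i]>=x[i-2]+25 and x[i]>=x[i+2]+25])
for col in (230,290): x=g[60:150,col].astype(int); print(col,x.tolist())
E
```

```text
clock: 29.65
eef_pos: [0.5507, -0.2232, 0.1041]
orientation: [-2.194, -2.248, 0.001]
force: [0.0, -0.2, -0.2]
grip_width: 0.083
grip_force: 30.0
w12 [[ 0.5236 -0.2998  0.017 ]
 [ 0.5967 -0.2955  0.017 ]]
shift [2.000e-03 4.600e-02 2.394e+00] turn -2.15 q6 -0.43 clock 29.7
pred corners [[206.66526141 108.89010648]
 [298.07624577 105.37742636]]
80 []
90 []
100 []
110 []
120 [(213, np.int64(237)), (300, np.int64(107))]
130 [(213, np.int64(234)), (214, np.int64(238)), (300, np.int64(106))]
140 [(214, np.int64(113)), (300, np.int64(105))]
150 [(215, np.int64(109)), (300, np.int64(105))]
160 []
230 [67, 73, 94, 114, 125, 131, 137, 140, 142, 152, 193, 234, 243, 227, 170, 118, 97, 89, 87, 85, 86, 84, 85, 85, 86, 87, 88, 88, 87, 85, 84, 84, 82, 82, 81, 82, 81, 81, 81, 81, 81, 80, 82, 81, 77, 70, 75, 127, 199, 234, 234, 202, 152, 141, 143, 146, 146, 140, 121, 108, 127, 147, 153, 144, 117, 80, 56, 52, 53, 51, 51, 51, 51, 52, 51, 52, 51, 52, 50, 51, 49, 49, 50, 48, 48, 48, 50, 48, 48, 49]
290 [68, 66, 65, 67, 74, 93, 109, 115, 110, 104, 95, 84, 69, 60, 58, 57, 58, 58, 58, 56, 56, 55, 55, 54, 55, 54, 54, 52, 52, 53, 53, 53, 53, 52, 51, 52, 54, 52, 52, 53, 52, 53, 53, 54, 58, 70, 92, 108, 109, 95, 74, 56, 49, 47, 46, 45, 42, 42, 44, 45, 46, 46, 46, 46, 45, 44, 45, 46, 45, 45, 44, 43, 44, 44, 44, 45, 44, 45, 43, 44, 44, 44, 43, 43, 43, 43, 44, 43, 43, 42]
```

Run:
```python
from h import *
c=dict(np.load("w13.npz"))
P=ray2plane(c,[[213.3,120],[300,120],[215,150],[300,150]],.017); print(P.round(4).tolist())
T=ray2plane(c,[[230,107],[290,105.5]],.017); print(T.round(4).tolist())
g=cv2.cvtColor(c["image"],cv2.COLOR_RGB2GRAY)
for r in (140,160,180,200): print(r,g[r,238:272].tolist())
```

```text
[[0.5166, -0.1598, 0.017], [0.5869, -0.1581, 0.017], [0.5178, -0.1842, 0.017], [0.5884, -0.1824, 0.017]]
[[0.5301, -0.1493, 0.017], [0.5781, -0.147, 0.017]]
140 [105, 106, 107, 107, 107, 107, 107, 107, 108, 107, 107, 108, 107, 107, 107, 107, 108, 109, 116, 134, 148, 150, 145, 134, 122, 112, 108, 107, 107, 106, 106, 106, 105, 105]
160 [50, 63, 92, 124, 146, 154, 157, 158, 160, 160, 160, 159, 157, 155, 154, 152, 150, 152, 156, 163, 166, 166, 166, 163, 160, 158, 155, 152, 140, 123, 111, 103, 98, 84]
180 [115, 115, 115, 115, 115, 117, 115, 120, 133, 148, 157, 161, 162, 161, 162, 162, 163, 163, 162, 162, 162, 158, 148, 134, 121, 116, 114, 114, 115, 114, 115, 115, 114, 115]
200 [115, 115, 114, 115, 115, 114, 114, 117, 127, 144, 155, 159, 160, 160, 160, 161, 160, 160, 160, 160, 159, 157, 146, 129, 118, 115, 115, 114, 113, 114, 113, 114, 114, 113]
```

```bash
python3 -m pendant '[[0,0.05,0.3,-1],[0.01,0.08,0.8,-1.7],[0.01,0.08,1.3,-1.7],[0.01,0.08,1.8,-1.7],[0.01,0.08,2.05,-1.7],[0.01,0.08,2.2,-1.7],[0.01,0.08,2.25,-1.7],[0.01,0.08,2.25,-1.7]]'; python3 -m pendant '[[0,0,0.03,0],[0,0,0.06,0],[0,0,0.06,0],[0,0,0.06,0]]'
```

```text
clock: 30.37
eef_pos: [0.5542, -0.2226, 0.0147]
orientation: [-2.161, -2.28, -0.0]
force: [-0.5, -0.7, -1.0]
grip_width: 0.084
grip_force: 30.0
clock: 30.7
eef_pos: [0.5544, -0.2223, 0.0131]
orientation: [2.16, 2.28, 0.001]
force: [0.2, 0.4, 0.4]
grip_width: 0.084
grip_force: 30.0
```

```bash
python3 -m pendant '[[0,0,0.03,0],[0,0,0.06,0],[0,0,0.09,0],[0,0,0.11,0],[0,0,0.11,0]]'; python3 -m pendant '[[0,0,0.01,0],[0,0,0.02,0],[0,0,0.03,0],[0,0,0.03,0]]'; python3 -m pendant '[[0,0,0.01,0],[0,0,0.02,0],[0,0,0.02,0],[0,0,0.02,0]]'
```

```text
clock: 31.12
eef_pos: [0.5539, -0.2221, 0.0079]
orientation: [-2.16, -2.28, 0.0]
force: [-0.4, -1.1, -0.4]
grip_width: 0.086
grip_force: 30.0
clock: 31.45
eef_pos: [0.5542, -0.2222, 0.0069]
orientation: [2.161, 2.28, 0.0]
force: [-0.6, -0.1, -0.7]
grip_width: 0.086
grip_force: 30.0
clock: 31.78
eef_pos: [0.5541, -0.2222, 0.0069]
orientation: [2.16, 2.28, 0.0]
force: [-2.2, 0.4, 5.2]
grip_width: 0.084
grip_force: 30.0
```

```bash
python3 -m pendant '[[0,0,-0.02,0],[0,0,-0.02,0]]'>/dev/null; python3 -m pendant '[[0,0,0,0],[0,0,0,0],[0,0,0,0],[0,0,0,0]]' 30 20; python3 -m pendant '[[0,0,-0.2,0],[0,0,-0.6,0],[0,0,-1.2,0],[0,0,-2,0],[0,0,-2.7,0],[0,0,-3.3,0],[0,0,-3.5,0],[0,0,-3.5,0]]'
python3 - <<'E'
from h import *
c=read_camera("wrist"); np.savez("w14.npz",**c)
g=cv2.cvtColor(c["image"],cv2.COLOR_RGB2GRAY).astype(int)
# predicted shank edges at seated height vs seen, and seated far tip
p0=np.array([.5541,-.2222]); u=np.array([-np.cos(np.radians(87)),np.sin(np.radians(87))]); 
for s in (.02,.035,.0575): print(s,project(c,[[*(p0+s*u),.010]]).round(1))
for r in range(100,215,8): print(r,g[r,234:276:2].tolist())
E
```

```text
clock: 32.28
eef_pos: [0.554, -0.2222, 0.0067]
orientation: [-2.161, -2.28, -0.0]
force: [0.3, 0.4, -1.0]
grip_width: 0.321
grip_force: 0.0
clock: 32.95
eef_pos: [0.5554, -0.2228, 0.1497]
orientation: [2.157, 2.277, 0.003]
force: [0.5, -0.1, -0.6]
grip_width: 0.329
grip_force: 0.0
0.02 [[251.4 161.6]]
0.035 [[251.4 146.8]]
0.0575 [[251.4 123.7]]
100 [80, 82, 83, 83, 81, 78, 79, 81, 81, 82, 82, 80, 79, 76, 75, 76, 76, 78, 80, 62, 51]
108 [231, 230, 231, 231, 231, 231, 231, 230, 230, 230, 228, 227, 227, 226, 226, 226, 226, 207, 115, 105, 104]
116 [126, 140, 121, 118, 118, 117, 119, 117, 115, 115, 114, 115, 135, 143, 140, 120, 83, 65, 58, 42, 40]
124 [69, 102, 104, 104, 104, 104, 106, 104, 104, 105, 130, 125, 107, 104, 103, 103, 102, 103, 90, 47, 43]
132 [69, 101, 103, 103, 104, 134, 153, 137, 105, 102, 111, 146, 150, 121, 102, 102, 101, 101, 81, 46, 41]
140 [67, 100, 102, 102, 102, 103, 105, 129, 146, 148, 145, 118, 102, 102, 101, 101, 102, 100, 80, 46, 42]
148 [58, 82, 83, 91, 101, 101, 103, 139, 159, 159, 156, 124, 102, 101, 100, 94, 83, 82, 64, 43, 42]
156 [49, 48, 49, 67, 100, 102, 104, 141, 158, 158, 157, 124, 103, 101, 99, 74, 46, 44, 43, 44, 42]
164 [113, 113, 114, 114, 114, 115, 117, 143, 158, 159, 155, 128, 113, 113, 114, 113, 112, 113, 112, 111, 111]
172 [114, 114, 114, 114, 115, 114, 116, 143, 158, 158, 155, 129, 115, 114, 113, 113, 113, 113, 112, 113, 111]
180 [115, 115, 115, 115, 115, 115, 116, 144, 158, 158, 156, 129, 114, 115, 114, 113, 114, 114, 114, 112, 112]
188 [114, 115, 114, 115, 116, 115, 117, 145, 158, 157, 154, 129, 116, 115, 115, 115, 113, 114, 113, 113, 113]
196 [248, 226, 186, 162, 165, 167, 166, 157, 158, 156, 157, 214, 250, 251, 251, 251, 250, 248, 245, 243, 198]
204 [102, 103, 103, 106, 231, 247, 247, 253, 255, 255, 255, 244, 245, 245, 243, 167, 91, 89, 89, 87, 87]
212 [109, 113, 115, 147, 236, 245, 245, 251, 255, 255, 255, 249, 244, 243, 240, 166, 105, 104, 99, 98, 98]
```

```bash
python3 -c "
from station import finish_job
print(finish_job())"
```

```text
the job is handed in; nothing more can be done
None
```

I laid the column, guard column, long spanner and short spanner into their own foam inserts, in that order, each lowered until it touched the cut-out floor at the expected height. I handed the job in at about 33 s; I kept the arm clear of the beaker but took no final picture of it, and no verdict came back.

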